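# Open the key safe at the bead maker's bench and hold it up

### The arm

A 6-joint arm with a two-finger parallel gripper is mounted at the origin on the work surface. World frame = base frame: x ahead of the robot, y to its left, z up, the work surface at z = 0. Lengths are in m, angles in rad, forces in N, time in s.
With the tool pointing down it reaches from about 0.35 to 0.975 m from the base axis. Payload 4.9 kg.
Tool frame: the origin (TCP) lies on the centre line of the jaws, within the pads' length; the fingertips stand 14 mm ahead of it and the grasp point (between the pads) lies 5 mm behind it; z points along the fingers, y is the line along which they close (so a half turn about z gives the same grasp; the last joint's range is limited). The gripper opens to 85 mm and grips with 20 to 120 N. Pads are 22 mm wide; open, the fingers measure 114 mm over their backs; the gripper's body (76 mm by 85 mm) begins 54 mm behind the grasp point. The pads swing forward as they close: fully open they stand 13 mm farther back than shut.
Start: joints at [-1.436, 0.053, 1.613, -0, 1.476, -0.119], TCP at [0.157, -0.605, 0.245] pointing down, gripper open.
Joint ranges: [-3.01, 3.01], [-1.01, 2.22], [0.06, 2.58], [-1.02, 4.17], [0.09, 2.62], [-3.14, 3.14]. Speed limits (rad/s): [2.57, 2.57, 3.14, 3.14, 3.14, 3.14].

### API

Orientations are given as a unit quaternion [w, x, y, z].
In Python, from plant import * gives the robot as it stands.
- The arm moves only by the tool send_rows, never from a script. Its argument "steps" is a list of rows, each an object with "translation": the shift along the tool's x, y, z in cm, a list of three; "delta_rot": the turn, a rotation vector about the tool's x, y, z in rad, a list of three; "jaw": the finger opening in cm, from 0 to 8.54. In form: [{"translation": [dx, dy, dz], "delta_rot": [rx, ry, rz], "jaw": jaw}, ...]. A call has exactly 8 rows; each row is the pose to reach, as a shift and turn from the pose commanded when the call began, along the tool's axes at that moment; what a row does not reach only later rows make up. A row lasts 1/10 s, in which the tool goes at most 50 mm and 8.59 degrees, less where a joint would pass 70% of its speed; a pose out of reach is approached as far as the arm can. A call with a gripper value outside its range is refused whole. The fingers move at their own pace and stop on an object; the grip force is fixed at half the most. Time passes only in rows, so rows that repeat a pose let the fingers close, or fill a call up. It gives the time, the measured TCP pose, the force, the opening and the grip force at its end, in the units of the state.
- state(): the state, without advancing time (a new reading comes with each control period).
- grab_frame(name): name is "scene" or "top"; returns a dict with "pixels" (384x512x3 uint8, blue, green, red), "range_z" (384x512 float32, m along the optical axis (not along the pixel's ray), 0 where there is no reading), "fx", "fy", "cx", "cy" (pixels), "rvec" (rotation vector, rad) and "tvec" (3), from world to camera coordinates, as OpenCV has them. Camera axes: x right, y down, z forward; pixel columns grow to the right and rows downward; lengths in m; the calibration is good to about 2 mm. A picture is of the moment at which its call begins.
- job_done(): hands the job in; it is judged then, once.
The state is a dict: "time": time; "joint_pos": joint angles; "joint_vel": joint speeds; "joint_efforts": joint torques, N m; "tool_pos": TCP position; "tool_rot": TCP orientation; "contact_force": force on the tool from outside, world axes, zero at the start; "ft_torque": the same for the moment, N m; "gripper_width": opening from 0.0 (shut) to 1.0 (fully open); "grasp_force": force on a finger pad.
Only numpy, scipy, OpenCV 4.12 (cv2) and the standard library are available. Lean on these libraries where they do the work, as an engineer would, in place of code of your own. Each camera call takes 0.05 s, during which the arm holds its last target. There are 200 camera calls.

### The job

Open the grey key safe lying in its wooden cradle: press its spring plunger right down to the stop to clear the lock and let it come up again, then turn the dial clockwise, click by click, until its pointer stands at the white tick, and pull the shackle out to its stop. Then grip the safe, lift it out of the cradle with the shackle still open and present it face up and roughly level, about 20 cm above the table; the program finishes while holding it there, still. Leave the other things on the bench where they are.

Things in the scene. Friction and masses are not known exactly. Their poses are not given: they have to be found in the camera images.
- safe_center (a point): Portable key safe: grey metal box 110 x 58 x 34 mm (x, y, z), about 0.6 kg, loose, lying on its back in the cradle, face up. This point is the centre of the box, 17 mm below its face; x points to the shackle end, z up out of the face. On the face stand the dial (axis 20 mm to +x of the centre) and the plunger (40 mm to -x). To lift it, the box can be gripped across its 58 mm width at its middle, between the cradle's corner blocks.
- cradle: Fixed dark wooden cradle: base plate 130 x 76 x 12 mm with four corner blocks beside the safe (rising to 32 mm above the table, at 36 to 54 mm from the middle along x, outer faces 38 mm from the middle in y) and low end stops (to 22 mm) that keep the safe from turning or sliding; about 2 mm play. Origin at the centre of its underside; same axes as the safe at the start. The safe is lifted straight up out of it.
- dial_knob (a point): Centre of the black bar knob of the dial: bar 44 mm long, 14 mm wide, 20 mm high; this point is half-way up, 10 mm above the dial's 50 mm disc and 10 mm below the knob's top. x points along the bar to the end with the white pointer line; z is the dial's axis, up. The disc's top is 5 mm above the face of the safe.
- dial (a joint): Dial angle in rad: 0 when the pointer line points at the white tick on the safe's face (towards the shackle), the only place where the shackle is freed (within about 0.1 rad). Grows as the dial turns clockwise seen from above; range -2.0 to 0.45. It clicks into a notch every 20 degrees (0.349 rad), 0 being one of them, and takes about 0.07 N m to turn past a click. It starts 2 to 4 clicks short of the tick (negative).
- plunger_top (a point): Top centre of the spring plunger's round steel head, 18 mm across, 14 mm above the face of the safe when up. Pressed straight down into the face. Same axes as the safe.
- plunger (a joint): How far the plunger is pressed, m: 0 up, 0.007 at its stop (about 6 N); it springs back up.
- shackle_bar (a point): Middle of the cross bar of the U-shaped steel shackle: round bar 9 mm thick, U 51 mm wide outside and 33 mm inside, lying level at the safe's mid-height. Its straight cross bar (28 mm) runs along y; closed it lies 93 mm to +x of the safe's centre, leaving 33 mm clear between bar and safe. x points away from the safe, the way it is pulled.
- shackle (a joint): How far the shackle is pulled out, m: 0 shut, 0.022 at its stop, open. Blocked when the dial is not at the tick; freed, it slides with about 4 N and stays where it is left.
- rod_jar: glass jar, 90 mm across, 130 mm tall, standing full of thin coloured glass rods up to 270 mm; a bystander; origin at the underside.
- water_jar: small glass jar, 62 mm across, 85 mm tall; a bystander; origin at the underside.
- bead_tray: white block 90 x 70 x 18 mm covered with glass beads, 32 mm tall in all; a bystander; origin at the underside.
- bead_press: brass two-plate bead press, 50 x 28 x 34 mm; a bystander; origin at the underside.
- graphite_paddle: flat dark paddle with wooden handle, 205 mm long, lying; a bystander; origin at the underside.
- pliers: steel pliers, 150 mm long, lying; a bystander; origin at the underside.
- goggles: black safety goggles, 30 x 132 x 42 mm; a bystander; origin at the underside.

How it is judged:
By the outcome, as a careful person would: the job done as asked, in the order asked, and still so for the second after the job is handed in, while the arm keeps its last pose, push and grip.
It also fails if it takes over 72 s, if anything falls off the work surface, if the arm or the gripper's body presses on something with over 40 N, if the wrist force passes 120 N, or if a joint passes its speed limit or range.

## Working session

There is one attempt and no reset: what is moved stays moved. The work goes in short steps, Python scripts to look and compute and a tool call to move; the robot and the scene stay as the last step left them, time stands still between calls to the robot, and variables do not carry over. Pictures are saved under pics/ and viewed, at most 10 in all, crops included, and the job is handed in when it is done.

Besides the shell and the picture viewer there is one more tool, called after ">>>" as name(argument=value, ...) on one line, values as JSON. send_rows: Moves the arm, as the interface text tells. Its arguments: {"type":"object","properties":{"steps":{"type":"array","items":{"type":"object","properties":{"translation":{"type":"array","items":{"type":"number"}},"delta_rot":{"type":"array","items":{"type":"number"}},"jaw":{"type":"number"}}}}},"required":["steps"]}

```bash
mkdir -p pics; cat > h.py <<'E'
from plant import *
import numpy as np, cv2
from scipy.spatial.transform import Rotation as R
def pt(f,u,v,z=None):
    M=cv2.Rodrigues(np.array(f["rvec"],float))[0]; t=np.array(f["tvec"],float).ravel()
    d=np.array([(u-f["cx"])/f["fx"],(v-f["cy"])/f["fy"],1.])
    c=-M.T@t; w=M.T@d
    if z is None: return c+w*f["range_z"][int(round(v)),int(round(u))]
    return c+w*(z-c[2])/w[2]
def rot(s): 
    q=s["tool_rot"]; return R.from_quat([q[1],q[2],q[3],q[0]])
def px(f,p):
    return cv2.projectPoints(np.array([p],float),np.array(f["rvec"],float),np.array(f["tvec"],float),np.array([[f["fx"],0,f["cx"]],[0,f["fy"],f["cy"]],[0,0,1.]]),None)[0].ravel()
E
python3 - <<'E'
from h import *
s=state();print(s)
for n in("scene","top"):
    f=grab_frame(n);cv2.imwrite(f"pics/{n}0.png",f["pixels"]);np.save(f"{n}0.npy",f,allow_pickle=True)
    print(n,f["fx"],f["cx"],f["cy"],f["rvec"],f["tvec"])
E
```

```text
{'time': 0.0, 'joint_pos': array([-1.43599009e+00,  5.33509891e-02,  1.61429511e+00, -3.69554951e-05,
        1.47602891e+00, -1.19022566e-01]), 'joint_vel': array([-0.00102076, -0.00034859,  0.00059161, -0.00051849,  0.00123857,
        0.00061286]), 'joint_efforts': array([-7.16305440e-04, -3.93680513e+01, -3.70177710e+01, -9.53268705e-05,
        7.02261736e-03,  1.01017059e-05]), 'tool_pos': array([ 0.15684046, -0.60437719,  0.24406598]), 'tool_rot': array([-1.04100027e-03,  9.91956410e-01,  1.26575654e-01, -2.66091532e-05]), 'contact_force': array([ 0.1124742 ,  0.12084611, -0.15135222]), 'ft_torque': array([ 0.0242378 , -0.02585843,  0.01199249]), 'grasp_force': 0.0, 'gripper_width': 0.997942620225764}
scene 483.3739322733062 254.6635928669426 195.63833009653334 [ 1.02408592  2.33437143 -1.12161855] [ 0.4136761  -0.21632038  1.61014216]
top 411.1516629316895 246.63156722677633 193.3443002262039 [ 2.15098966 -2.20108379  0.08031861] [0.02726393 0.59638914 1.34931061]
```

View pics/scene0.png

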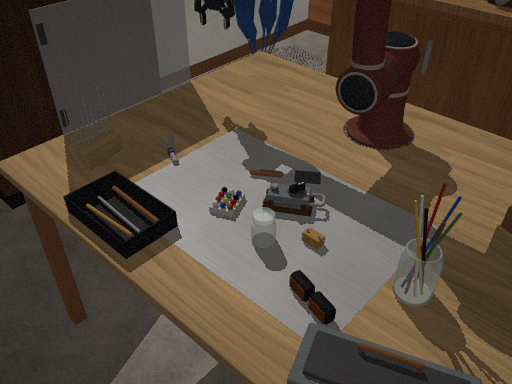

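View pics/top0.png

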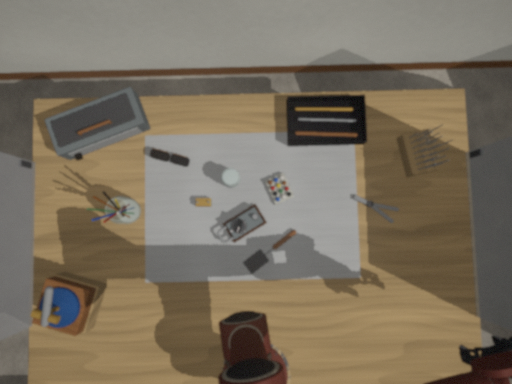

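The scene view shows the safe at about (290,198) and the top view at about (238,223), with the shackle to the left. The nearest bystanders are the paddle, the press and the water jar. Next I'll enlarge both.

```bash
python3 - <<'E'
from h import *
a=np.load("top0.npy",allow_pickle=True).item();b=np.load("scene0.npy",allow_pickle=True).item()
c=cv2.resize(a["pixels"][195:255,200:280],None,fx=10,fy=10,interpolation=cv2.INTER_CUBIC)[:600,:800]
d=cv2.resize(b["pixels"][165:225,255:335],None,fx=10,fy=10,interpolation=cv2.INTER_CUBIC)
cv2.imwrite("pics/t1.png",cv2.convertScaleAbs(c,alpha=1.5));cv2.imwrite("pics/s1.png",cv2.convertScaleAbs(d,alpha=1.7))
E
```

```text
(no output)
```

View pics/t1.png

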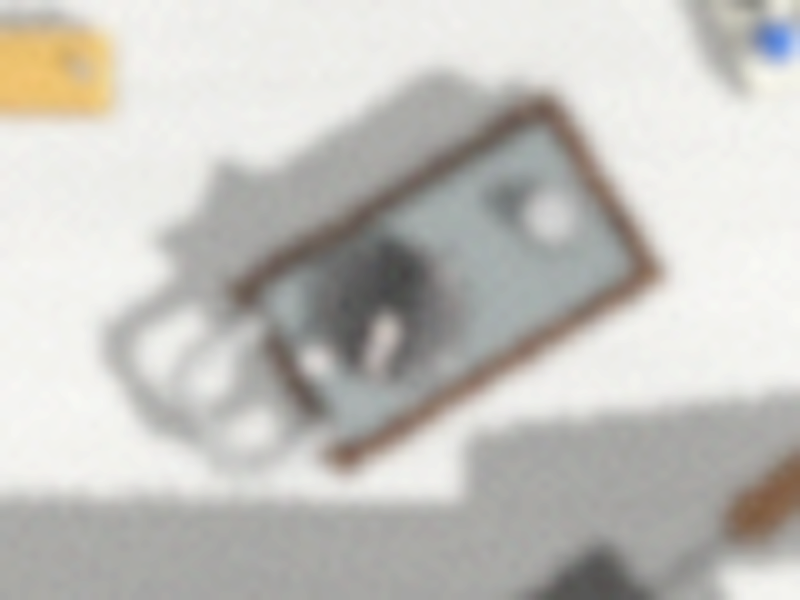

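View pics/s1.png

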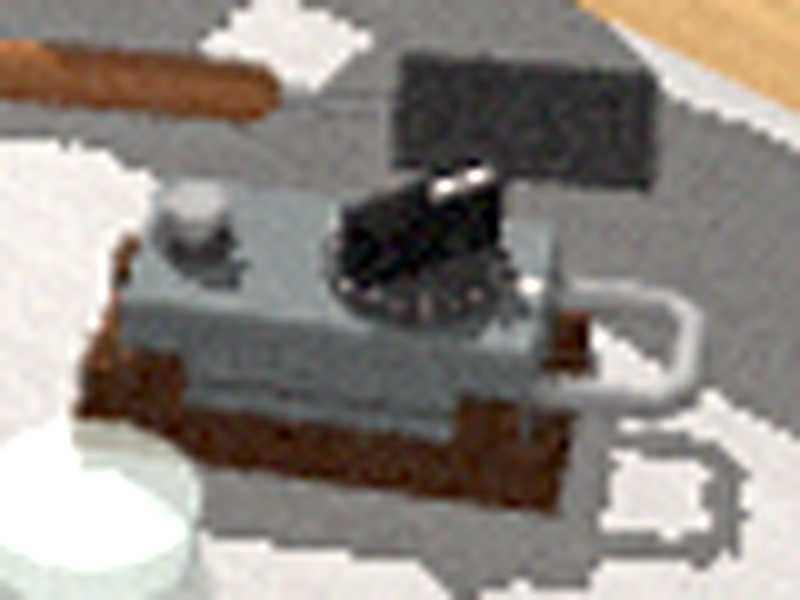

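```bash
python3 - <<'E'
from h import *
from scipy.optimize import least_squares
a=np.load("top0.npy",allow_pickle=True).item();b=np.load("scene0.npy",allow_pickle=True).item()
ct=lambda x,y:np.array([200+x/10-.45,195+y/10-.45]); cs=lambda x,y:np.array([255+x/10-.45,165+y/10-.45])
# object frame, cradle underside origin
obs=[(a,(-.04,0,.060),ct(550,215)),(a,(.049,0,.046),ct(318,360)),
(a,(-.065,.038,.012),ct(650,270)),(a,(-.065,-.038,.012),ct(545,100)),(a,(.054,.038,.032),ct(340,462)),(a,(.054,-.038,.032),ct(238,297)),
(b,(-.04,0,.060),cs(198,193)),(b,(.049,0,.046),cs(528,287)),(b,(.055,-.029,.046),cs(545,355)),(b,(-.055,-.029,.046),cs(125,307)),
(b,(.0975,0,.029),cs(695,345))]
# check handedness both ways
for sg in (1,-1):
    def res(p):
        Rz=R.from_euler('z',p[2]).as_matrix();o=[]
        for f,q,uv in obs: 
            q=np.array(q)*[1,sg,1]; o.append(px(f,Rz@q+[p[0],p[1],0])-uv)
        return np.ravel(o)
    g=pt(a,238,223,.046)
    best=min((least_squares(res,[g[0],g[1],y],loss='soft_l1') for y in np.arange(-3,3.2,1)),key=lambda r:r.cost)
    print(sg,best.cost,best.x,np.round(res(best.x).reshape(-1,2),1).tolist())
p0=pt(a,*ct(395,320),.071);p1=pt(a,*ct(372,372),.071);q0=pt(b,*cs(435,190),.071);q1=pt(b,*cs(490,172),.071)
print(p0,p1,q0,q1,np.arctan2(*(p1-p0)[1::-1]),np.arctan2(*(q1-q0)[1::-1]))
# depth of face
for u,v in((470,310),(450,200)): print(pt(a,*ct(u,v)))
for u,v in((270,250),): print(pt(b,*cs(u,v)))
E
```

```text
1 11.178305885777258 [0.50062776 0.0236525  2.11444328] [[-0.0, -0.5], [0.1, -0.3], [2.2, -0.1], [0.5, -2.2], [3.0, 0.1], [0.9, -2.9], [0.9, 0.5], [1.1, -0.5], [0.4, -0.2], [0.5, -0.8], [2.2, 1.1]]
-1 140.54386811332924 [0.50474208 0.02204271 2.15151277] [[0.2, -2.2], [0.9, -1.1], [-10.3, -20.8], [13.1, 14.9], [-8.9, -20.0], [14.4, 15.6], [-0.7, 1.3], [-0.3, -0.5], [1.1, -13.6], [2.3, -13.0], [0.9, 0.7]]
[0.48681237 0.03994413 0.071     ] [0.47037863 0.04766344 0.071     ] [0.48934255 0.04000628 0.071     ] [0.47336958 0.0457013  0.071     ] 2.7024582209372845 2.7991024163585574
[0.48955403 0.01606392 0.04369315]
[0.52562688 0.02179092 0.04502564]
[0.51459864 0.00626309 0.04772256]
```

```bash
cat >> h.py <<'E'
P=np.array([.5006,.0237]);YAW=2.114
def W(x,y=0): 
    c,s=np.cos(YAW),np.sin(YAW); return P+[c*x-s*y,s*x+c*y]
def goal(xy,z,psi):
    s=state();r=rot(s);p=np.array([xy[0],xy[1],z])
    t=r.inv().apply(p-s["tool_pos"])*100
    g=R.from_matrix([[np.cos(psi),np.sin(psi),0],[np.sin(psi),-np.cos(psi),0],[0,0,-1]])
    print("trans",t.round(2),"rot",(r.inv()*g).as_rotvec().round(3),"now",s["tool_pos"].round(4),"F",s["contact_force"].round(1),"w",round(s["gripper_width"],3),"j6",s["joint_pos"][5].round(2),"t",s["time"])
E
python3 - <<'E'
import re
from h import *
from scipy.optimize import least_squares
a=np.load("top0.npy",allow_pickle=True).item();b=np.load("scene0.npy",allow_pickle=True).item()
ct=lambda x,y:np.array([200+x/10-.45,195+y/10-.45]); cs=lambda x,y:np.array([255+x/10-.45,165+y/10-.45])
obs=[(a,(-.04,0,.060),ct(550,215)),(a,(.049,0,.046),ct(318,360)),(b,(-.04,0,.060),cs(198,193)),(b,(.049,0,.046),cs(528,287)),(b,(.055,-.029,.046),cs(545,355)),(b,(-.055,-.029,.046),cs(125,307)),(b,(.093,0,.029),cs(690,345)),(b,(-.055,.029,.046),cs(165,180)),(b,(.055,.029,.046),cs(550,225))]
def res(p):
    Rz=R.from_euler('z',p[2]).as_matrix();return np.ravel([px(f,Rz@q+[p[0],p[1],0])-uv for f,q,uv in obs])
r=least_squares(res,[.5,.0237,2.11],loss='soft_l1');print(r.x,res(r.x).reshape(-1,2).round(1).tolist())
import h;h.P=r.x[:2];h.YAW=r.x[2]
open('h.py','a').write(f"P=np.array({r.x[:2].tolist()});YAW={r.x[2]}\n")
print(W(-.04),W(.02),W(.093));goal(W(-.04),.12,YAW)
E
```

```text
[0.50238337 0.02274845 2.12962603] [[0.1, -1.2], [0.5, -0.6], [0.1, 0.8], [0.4, -0.5], [-0.0, -0.2], [-0.1, -0.4], [0.4, 0.7], [-0.6, -0.8], [1.5, -0.6]]
[ 0.52359114 -0.0111666 ] [0.49177948 0.03970597] [0.4530753  0.10160093]
trans [ 50.39 -48.19  12.52] rot [-1.00e-03 -2.00e-03 -1.86e+00] now [ 0.1568 -0.6044  0.2442] F [ 1.  -0.4 -0.2] w 1.002 j6 -0.12 t 0.1
```

>>> send_rows(steps=[{"translation":[50.4,-48.2,8],"delta_rot":[0,0,-1.86],"jaw":0},{"translation":[50.4,-48.2,8],"delta_rot":[0,0,-1.86],"jaw":0},{"translation":[50.4,-48.2,8],"delta_rot":[0,0,-1.86],"jaw":0},{"translation":[50.4,-48.2,8],"delta_rot":[0,0,-1.86],"jaw":0},{"translation":[50.4,-48.2,8],"delta_rot":[0,0,-1.86],"jaw":0},{"translation":[50.4,-48.2,8],"delta_rot":[0,0,-1.86],"jaw":0},{"translation":[50.4,-48.2,8],"delta_rot":[0,0,-1.86],"jaw":0},{"translation":[50.4,-48.2,8],"delta_rot":[0,0,-1.86],"jaw":0}])

```text
time: 0.9
tool_pos: [0.3664, -0.265, 0.1992]
tool_rot: [-0.0, 0.745, 0.667, 0.0]
contact_force: [1.5, -1.0, 1.1]
gripper_width: 0.003
grasp_force: 0.0
```

```bash
python3 -c "
from h import *
goal(W(-.04),.10,YAW)"
```

```text
trans [26.97 12.8   9.92] rot [ 0.   -0.   -0.67] now [ 0.3664 -0.265   0.1992] F [ 1.5 -1.   1.1] w 0.003 j6 -0.68 t 0.9
```

>>> send_rows(steps=[{"translation":[27.0,12.8,9.9],"delta_rot":[0,0,-0.67],"jaw":0},{"translation":[27.0,12.8,9.9],"delta_rot":[0,0,-0.67],"jaw":0},{"translation":[27.0,12.8,9.9],"delta_rot":[0,0,-0.67],"jaw":0},{"translation":[27.0,12.8,9.9],"delta_rot":[0,0,-0.67],"jaw":0},{"translation":[27.0,12.8,9.9],"delta_rot":[0,0,-0.67],"jaw":0},{"translation":[27.0,12.8,9.9],"delta_rot":[0,0,-0.67],"jaw":0},{"translation":[27.0,12.8,9.9],"delta_rot":[0,0,-0.67],"jaw":0},{"translation":[27.0,12.8,9.9],"delta_rot":[0,0,-0.67],"jaw":0}])

```text
time: 1.7
tool_pos: [0.5241, -0.0121, 0.0992]
tool_rot: [-0.001, 0.486, 0.874, -0.001]
contact_force: [-0.3, -0.3, 0.4]
gripper_width: -0.001
grasp_force: 0.0
```

```bash
python3 -c "
from h import *
goal(W(-.04),.076,YAW)
for n in ('top','scene'):
    f=grab_frame(n);print(f['pixels'].shape)
    np.save(n+'1.npy',f,allow_pickle=True)
a,b=[np.load(n+'1.npy',allow_pickle=True).item() for n in('top','scene')]
c=cv2.resize(a['pixels'][195:255,200:280],None,fx=5,fy=5,interpolation=2);d=cv2.resize(b['pixels'][155:215,255:335],None,fx=5,fy=5,interpolation=2)
cv2.imwrite('pics/m1.png',cv2.convertScaleAbs(np.hstack([c,d]),alpha=1.7))"
```

```text
trans [0.11 0.01 2.32] rot [-0.002 -0.002 -0.003] now [ 0.5241 -0.0121  0.0992] F [-0.3 -0.3  0.4] w -0.001 j6 -0.72 t 1.7
(384, 512, 3)
(384, 512, 3)
```

View pics/m1.png

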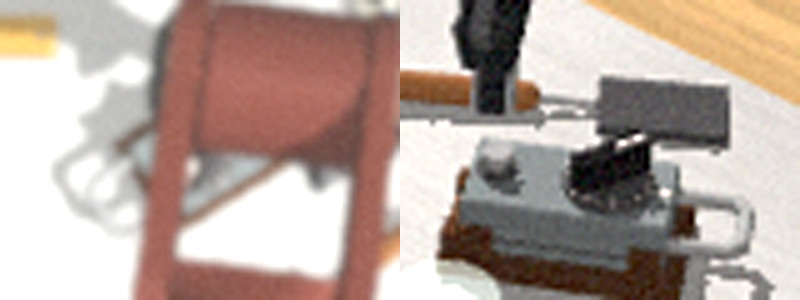

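The scene crop shows the fingertips at about (490,112), above the plunger at (495,150), as planned. Going down.

>>> send_rows(steps=[{"translation":[0.1,0,1.0],"delta_rot":[0,0,0],"jaw":0},{"translation":[0.1,0,2.0],"delta_rot":[0,0,0],"jaw":0},{"translation":[0.1,0,2.3],"delta_rot":[0,0,0],"jaw":0},{"translation":[0.1,0,2.5],"delta_rot":[0,0,0],"jaw":0},{"translation":[0.1,0,2.7],"delta_rot":[0,0,0],"jaw":0},{"translation":[0.1,0,2.9],"delta_rot":[0,0,0],"jaw":0},{"translation":[0.1,0,2.9],"delta_rot":[0,0,0],"jaw":0},{"translation":[0.1,0,2.9],"delta_rot":[0,0,0],"jaw":0}])

```text
time: 2.6
tool_pos: [0.5242, -0.0131, 0.0721]
tool_rot: [0.0, 0.487, 0.873, -0.0]
contact_force: [-1.8, -2.5, 2.3]
gripper_width: 0.004
grasp_force: 1.4
```

```bash
python3 -c "
from h import *
goal(W(-.04),.066,YAW)
f=grab_frame('scene');np.save('sc2.npy',f,allow_pickle=True)
cv2.imwrite('pics/m2.png',cv2.convertScaleAbs(cv2.resize(f['pixels'][155:215,255:335],None,fx=7,fy=7,interpolation=2),alpha=1.7))"
```

```text
trans [0.2  0.05 0.61] rot [-0.     0.001 -0.006] now [ 0.5242 -0.0131  0.0721] F [-1.8 -2.5  2.3] w 0.004 j6 -0.72 t 2.6
```

View pics/m2.png

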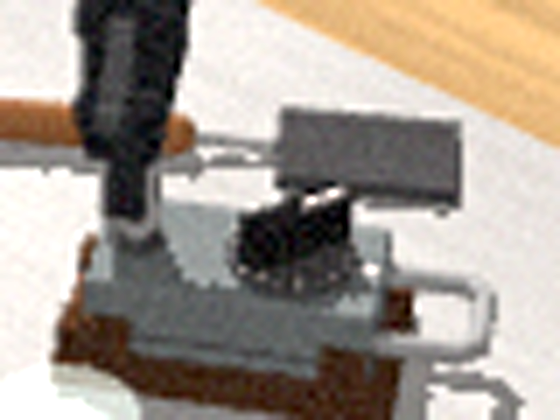

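The crop shows the fingertips on the plunger head at about (133,225), and contact has just begun. Pressing further.

>>> send_rows(steps=[{"translation":[0,0,0.1],"delta_rot":[0,0,0],"jaw":0},{"translation":[0,0,0.2],"delta_rot":[0,0,0],"jaw":0},{"translation":[0,0,0.3],"delta_rot":[0,0,0],"jaw":0},{"translation":[0,0,0.4],"delta_rot":[0,0,0],"jaw":0},{"translation":[0,0,0.5],"delta_rot":[0,0,0],"jaw":0},{"translation":[0,0,0.6],"delta_rot":[0,0,0],"jaw":0},{"translation":[0,0,0.6],"delta_rot":[0,0,0],"jaw":0},{"translation":[0,0,0.6],"delta_rot":[0,0,0],"jaw":0}])

```text
time: 3.45
tool_pos: [0.5245, -0.0131, 0.067]
tool_rot: [0.0, 0.487, 0.873, -0.0]
contact_force: [-4.3, -1.5, 11.2]
gripper_width: 0.004
grasp_force: 5.2
```

```bash
python3 -c "
from h import *
goal(W(-.04),.066,YAW)"
```

```text
trans [0.21 0.02 0.1 ] rot [ 0.     0.    -0.006] now [ 0.5245 -0.0131  0.067 ] F [-4.3 -1.5 11.2] w 0.004 j6 -0.72 t 3.45
```

>>> send_rows(steps=[{"translation":[0,0,0.1],"delta_rot":[0,0,0],"jaw":0},{"translation":[0,0,0.2],"delta_rot":[0,0,0],"jaw":0},{"translation":[0,0,0.3],"delta_rot":[0,0,0],"jaw":0},{"translation":[0,0,0.3],"delta_rot":[0,0,0],"jaw":0},{"translation":[0,0,0.3],"delta_rot":[0,0,0],"jaw":0},{"translation":[0,0,0.3],"delta_rot":[0,0,0],"jaw":0},{"translation":[0,0,0.3],"delta_rot":[0,0,0],"jaw":0},{"translation":[0,0,0.3],"delta_rot":[0,0,0],"jaw":0}])

```text
time: 4.25
tool_pos: [0.5247, -0.013, 0.0667]
tool_rot: [-0.0, 0.487, 0.873, -0.0]
contact_force: [-12.8, -0.7, 26.2]
gripper_width: 0.002
grasp_force: 13.2
```

```bash
python3 -c "
from h import *
goal(W(-.04),.066,YAW)"
```

```text
trans [0.22 0.   0.07] rot [-0.001 -0.    -0.005] now [ 0.5247 -0.013   0.0667] F [-12.8  -0.7  26.2] w 0.002 j6 -0.72 t 4.25
```

Hard stop reached: the force rose from 11 to 26 N with only 0.3 mm of travel. Releasing upward now.

>>> send_rows(steps=[{"translation":[0,0,-0.6],"delta_rot":[0,0,0],"jaw":0},{"translation":[0,0,-1.2],"delta_rot":[0,0,0],"jaw":0},{"translation":[0,0,-2],"delta_rot":[0,0,0],"jaw":0},{"translation":[0,0,-4],"delta_rot":[0,0,0],"jaw":0},{"translation":[0,0,-5.5],"delta_rot":[0,0,0],"jaw":3},{"translation":[0,0,-5.5],"delta_rot":[0,0,0],"jaw":3},{"translation":[0,0,-5.5],"delta_rot":[0,0,0],"jaw":3},{"translation":[0,0,-5.5],"delta_rot":[0,0,0],"jaw":3}])

```text
time: 5.05
tool_pos: [0.5234, -0.0128, 0.1166]
tool_rot: [-0.001, 0.487, 0.873, -0.0]
contact_force: [0.6, 0.3, 0.3]
gripper_width: 0.35
grasp_force: 0.0
```

```bash
python3 -c "
from h import *
goal(W(.02),.10,YAW+.698);print(W(.02))"
```

```text
trans [6.12 0.07 1.67] rot [-0.001 -0.002 -0.704] now [ 0.5234 -0.0128  0.1166] F [0.6 0.3 0.3] w 0.35 j6 -0.72 t 5.05
[0.49177948 0.03970597]
```

>>> send_rows(steps=[{"translation":[3,0,0.8],"delta_rot":[0,0,-0.15],"jaw":3},{"translation":[6.1,0,1.5],"delta_rot":[0,0,-0.3],"jaw":3},{"translation":[6.1,0,1.6],"delta_rot":[0,0,-0.45],"jaw":3},{"translation":[6.1,0,1.6],"delta_rot":[0,0,-0.6],"jaw":3},{"translation":[6.1,0,1.6],"delta_rot":[0,0,-0.7],"jaw":3},{"translation":[6.1,0,1.6],"delta_rot":[0,0,-0.7],"jaw":3},{"translation":[6.1,0,1.6],"delta_rot":[0,0,-0.7],"jaw":3},{"translation":[6.1,0,1.6],"delta_rot":[0,0,-0.7],"jaw":3}])

```text
time: 5.85
tool_pos: [0.4918, 0.039, 0.1013]
tool_rot: [-0.0, 0.159, 0.987, -0.0]
contact_force: [-0.5, -0.1, 0.4]
gripper_width: 0.344
grasp_force: 0.0
```

```bash
python3 -c "
from h import *
goal(W(.02),.068,YAW+.698)
f=grab_frame('scene')
cv2.imwrite('pics/m3.png',cv2.convertScaleAbs(cv2.resize(f['pixels'][155:215,255:335],None,fx=7,fy=7,interpolation=2),alpha=1.7))"
```

```text
trans [0.02 0.07 3.33] rot [-0.    -0.001 -0.005] now [0.4918 0.039  0.1013] F [-0.5 -0.1  0.4] w 0.344 j6 -1.32 t 5.85
```

View pics/m3.png

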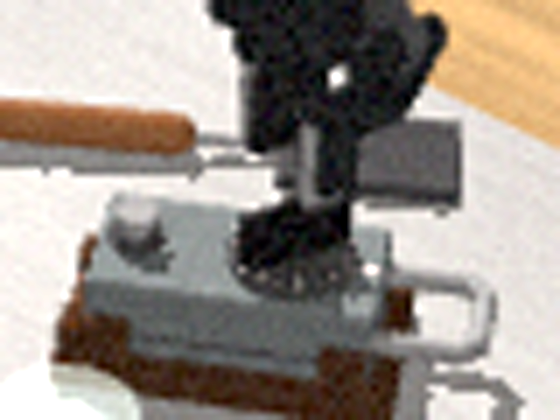

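The crop shows the plunger back up at (135,215) and the fingers lined up over the knob at (300,230). Descend and grip.

>>> send_rows(steps=[{"translation":[0,0,1.2],"delta_rot":[0,0,0],"jaw":3},{"translation":[0,0,2.4],"delta_rot":[0,0,0],"jaw":3},{"translation":[0,0,3.2],"delta_rot":[0,0,0],"jaw":3},{"translation":[0,0,3.2],"delta_rot":[0,0,0],"jaw":3},{"translation":[0,0,3.2],"delta_rot":[0,0,0],"jaw":1.0},{"translation":[0,0,3.2],"delta_rot":[0,0,0],"jaw":1.0},{"translation":[0,0,3.2],"delta_rot":[0,0,0],"jaw":1.0},{"translation":[0,0,3.2],"delta_rot":[0,0,0],"jaw":1.0}])

```text
time: 6.7
tool_pos: [0.4919, 0.0391, 0.0696]
tool_rot: [-0.0, 0.158, 0.987, 0.0]
contact_force: [1.2, 0.7, -4.9]
gripper_width: 0.143
grasp_force: 61.2
```

```bash
python3 -c "
from h import *
goal(W(.02),.068,YAW+.698);print(state()['ft_torque'],state()['grasp_force'])"
```

```text
trans [0.03 0.05 0.16] rot [ 0.    -0.    -0.004] now [0.4919 0.0391 0.0696] F [ 1.2  0.7 -4.9] w 0.143 j6 -1.32 t 6.7
[ 0.11553926 -0.03235346  0.00785397] 61.18073344230652
```

>>> send_rows(steps=[{"translation":[0,0,0],"delta_rot":[0,0,0.1],"jaw":1.0},{"translation":[0,0,0],"delta_rot":[0,0,0.2],"jaw":1.0},{"translation":[0,0,0],"delta_rot":[0,0,0.3],"jaw":1.0},{"translation":[0,0,0],"delta_rot":[0,0,0.35],"jaw":1.0},{"translation":[0,0,0],"delta_rot":[0,0,0.35],"jaw":1.0},{"translation":[0,0,0],"delta_rot":[0,0,0.35],"jaw":1.0},{"translation":[0,0,0],"delta_rot":[0,0,0.35],"jaw":1.0},{"translation":[0,0,0],"delta_rot":[0,0,0.35],"jaw":1.0}])

```text
time: 7.5
tool_pos: [0.4917, 0.0389, 0.0695]
tool_rot: [-0.0, 0.328, 0.945, -0.0]
contact_force: [-1.2, -0.4, -2.8]
gripper_width: 0.144
grasp_force: 61.3
```

>>> send_rows(steps=[{"translation":[0,0,0],"delta_rot":[0,0,0.1],"jaw":1.0},{"translation":[0,0,0],"delta_rot":[0,0,0.2],"jaw":1.0},{"translation":[0,0,0],"delta_rot":[0,0,0.3],"jaw":1.0},{"translation":[0,0,0],"delta_rot":[0,0,0.35],"jaw":1.0},{"translation":[0,0,0],"delta_rot":[0,0,0.35],"jaw":1.0},{"translation":[0,0,0],"delta_rot":[0,0,0.35],"jaw":1.0},{"translation":[0,0,0],"delta_rot":[0,0,0.35],"jaw":1.0},{"translation":[0,0,0],"delta_rot":[0,0,0.35],"jaw":1.0}])

```text
time: 8.3
tool_pos: [0.4919, 0.0391, 0.0696]
tool_rot: [-0.0, 0.487, 0.873, -0.0]
contact_force: [-0.4, -0.3, -3.4]
gripper_width: 0.14
grasp_force: 61.1
```

```bash
python3 -c "
from h import *
goal(W(.02),.068,YAW);print(state()['ft_torque'],state()['grasp_force'])"
```

```text
trans [0.06 0.03 0.16] rot [-0.    -0.    -0.005] now [0.4919 0.0391 0.0696] F [-0.4 -0.3 -3.4] w 0.14 j6 -0.63 t 8.3
[0.11438191 0.15739409 0.00964725] 61.144208908081055
```

>>> send_rows(steps=[{"translation":[0,0,0],"delta_rot":[0,0,0],"jaw":3},{"translation":[0,0,0],"delta_rot":[0,0,0],"jaw":3},{"translation":[0,0,0],"delta_rot":[0,0,0],"jaw":3},{"translation":[0,0,-1.5],"delta_rot":[0,0,0],"jaw":3},{"translation":[0,0,-4],"delta_rot":[0,0,0],"jaw":3},{"translation":[0,0,-7],"delta_rot":[0,0,0],"jaw":2.2},{"translation":[0,0,-8],"delta_rot":[0,0,0],"jaw":2.2},{"translation":[0,0,-8],"delta_rot":[0,0,0],"jaw":2.2}])

```text
time: 9.1
tool_pos: [0.4937, 0.0389, 0.1521]
tool_rot: [0.002, 0.487, 0.873, 0.001]
contact_force: [-0.1, 0.9, 0.1]
gripper_width: 0.257
grasp_force: 0.0
```

```bash
python3 -c "
from h import *
goal(W(.093),.12,YAW-np.pi/2)
f=grab_frame('scene')
cv2.imwrite('pics/m4.png',cv2.convertScaleAbs(cv2.resize(f['pixels'][155:215,255:335],None,fx=10,fy=10,interpolation=2),alpha=1.7))"
```

```text
trans [ 7.48 -0.17  3.18] rot [ 6.000e-03 -1.000e-03  1.565e+00] now [0.4937 0.0389 0.1521] F [-0.1  0.9  0.1] w 0.257 j6 -0.62 t 9.1
```

View pics/m4.png

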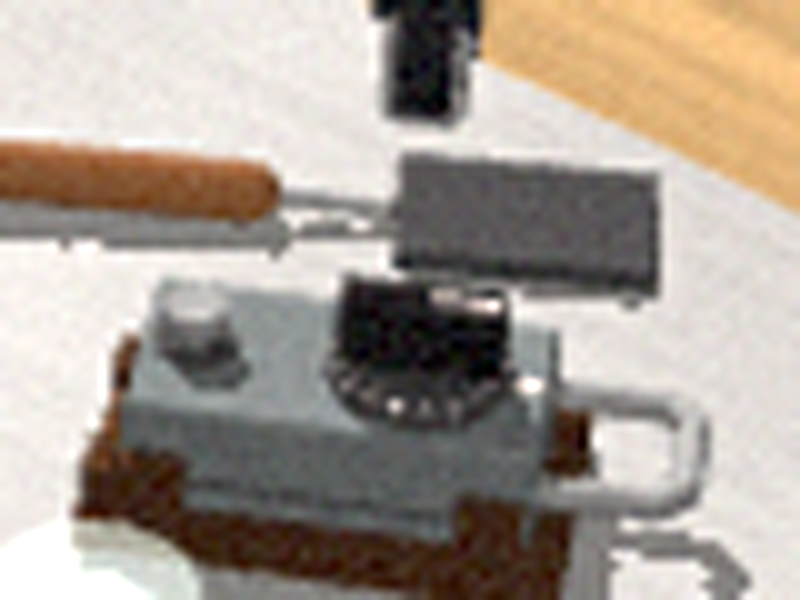

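The crop shows the pointer line at (465,295) aimed along the safe's axis towards the tick at (530,385), so the dial is set. Next is the shackle.

>>> send_rows(steps=[{"translation":[3,0,0],"delta_rot":[0,0,1.56],"jaw":2.2},{"translation":[7.5,-0.1,0],"delta_rot":[0,0,1.56],"jaw":2.2},{"translation":[7.5,-0.1,0],"delta_rot":[0,0,1.56],"jaw":2.2},{"translation":[7.5,-0.1,0],"delta_rot":[0,0,1.56],"jaw":2.2},{"translation":[7.5,-0.1,1],"delta_rot":[0,0,1.56],"jaw":2.2},{"translation":[7.5,-0.1,2],"delta_rot":[0,0,1.56],"jaw":2.2},{"translation":[7.5,-0.1,3],"delta_rot":[0,0,1.56],"jaw":2.2},{"translation":[7.5,-0.1,4],"delta_rot":[0,0,1.56],"jaw":2.2}])

```text
time: 9.95
tool_pos: [0.4504, 0.1022, 0.107]
tool_rot: [-0.001, 0.895, 0.446, -0.002]
contact_force: [0.4, 0.2, 0.3]
gripper_width: 0.254
grasp_force: 0.0
```

```bash
python3 -c "
from h import *
goal(W(.093),.08,YAW-np.pi/2)"
```

```text
trans [0.12 0.26 2.7 ] rot [-0.002  0.003  0.367] now [0.4504 0.1022 0.107 ] F [0.4 0.2 0.3] w 0.254 j6 0.71 t 9.95
```

>>> send_rows(steps=[{"translation":[0.1,0.1,1],"delta_rot":[0,0,0.12],"jaw":2.2},{"translation":[0.1,0.2,2],"delta_rot":[0,0,0.24],"jaw":2.2},{"translation":[0.1,0.2,2.7],"delta_rot":[0,0,0.365],"jaw":2.2},{"translation":[0.1,0.2,2.7],"delta_rot":[0,0,0.365],"jaw":2.2},{"translation":[0.1,0.2,2.7],"delta_rot":[0,0,0.365],"jaw":2.2},{"translation":[0.1,0.2,2.7],"delta_rot":[0,0,0.365],"jaw":2.2},{"translation":[0.1,0.2,2.7],"delta_rot":[0,0,0.365],"jaw":2.2},{"translation":[0.1,0.2,2.7],"delta_rot":[0,0,0.365],"jaw":2.2}])

```text
time: 10.75
tool_pos: [0.4543, 0.1019, 0.0831]
tool_rot: [0.0, 0.96, 0.28, 0.0]
contact_force: [-0.1, 0.1, 0.5]
gripper_width: 0.257
grasp_force: 0.0
```

```bash
python3 -c "
from h import *
goal(W(.093),.03,YAW-np.pi/2)
f=grab_frame('scene');a=grab_frame('top')
print(px(f,[*W(.093),.029]),px(a,[*W(.093),.029]))
d=cv2.resize(f['pixels'][160:220,275:335],None,fx=8,fy=8,interpolation=2)
cv2.imwrite('pics/m5.png',cv2.convertScaleAbs(d,alpha=1.7))"
```

```text
trans [-0.12 -0.04  5.31] rot [ 0.    -0.001  0.009] now [0.4543 0.1019 0.0831] F [-0.1  0.1  0.5] w 0.257 j6 1.06 t 10.75
[323.94004751 199.75464856] [220.94881506 237.22921293]
```

View pics/m5.png

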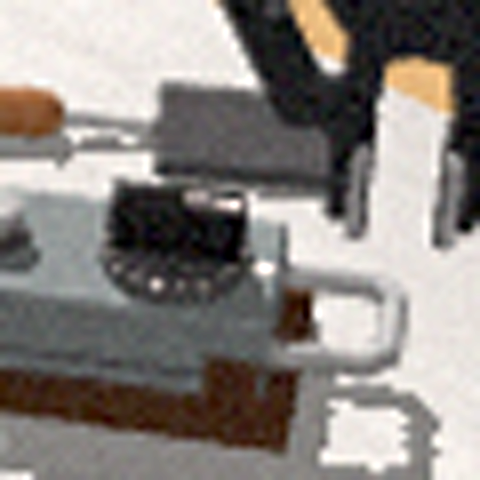

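The crop shows the jaws straddling the bar at (390,322), with the finger gap centred near column 400. Descending with a 1 mm shift towards the safe.

>>> send_rows(steps=[{"translation":[-0.1,0.1,1.0],"delta_rot":[0,0,0],"jaw":2.2},{"translation":[-0.1,0.1,2],"delta_rot":[0,0,0],"jaw":2.2},{"translation":[-0.1,0.1,2.6],"delta_rot":[0,0,0],"jaw":2.2},{"translation":[-0.1,0.1,3],"delta_rot":[0,0,0],"jaw":2.2},{"translation":[-0.1,0.1,3.3],"delta_rot":[0,0,0],"jaw":2.2},{"translation":[-0.1,0.1,3.6],"delta_rot":[0,0,0],"jaw":2.2},{"translation":[-0.1,0.1,3.6],"delta_rot":[0,0,0],"jaw":2.2},{"translation":[-0.1,0.1,3.6],"delta_rot":[0,0,0],"jaw":2.2}])

```text
time: 11.65
tool_pos: [0.4538, 0.1005, 0.0469]
tool_rot: [0.0, 0.96, 0.28, 0.0]
contact_force: [0.4, -0.3, -0.6]
gripper_width: 0.254
grasp_force: 0.0
```

```bash
python3 -c "
from h import *
goal(W(.093),.03,YAW-np.pi/2)"
```

```text
trans [-0.01 -0.13  1.69] rot [ 0.    -0.     0.008] now [0.4538 0.1005 0.0469] F [ 0.4 -0.3 -0.6] w 0.254 j6 1.06 t 11.65
```

Clear of contact; going to depth and closing.

>>> send_rows(steps=[{"translation":[0,0,0.8],"delta_rot":[0,0,0],"jaw":2.2},{"translation":[0,0,1.4],"delta_rot":[0,0,0],"jaw":2.2},{"translation":[0,0,1.7],"delta_rot":[0,0,0],"jaw":2.2},{"translation":[0,0,1.7],"delta_rot":[0,0,0],"jaw":2.2},{"translation":[0,0,1.7],"delta_rot":[0,0,0],"jaw":0.5},{"translation":[0,0,1.7],"delta_rot":[0,0,0],"jaw":0.5},{"translation":[0,0,1.7],"delta_rot":[0,0,0],"jaw":0.5},{"translation":[0,0,1.7],"delta_rot":[0,0,0],"jaw":0.5}])

```text
time: 12.45
tool_pos: [0.4532, 0.1007, 0.0295]
tool_rot: [-0.0, 0.96, 0.279, -0.0]
contact_force: [-1.6, 3.0, -0.5]
gripper_width: 0.081
grasp_force: 58.4
```

```bash
python3 -c "
from h import *
goal(W(.093),.03,YAW-np.pi/2);print(state()['grasp_force'])"
```

```text
trans [ 0.04 -0.08 -0.05] rot [-0.001  0.001  0.007] now [0.4532 0.1007 0.0295] F [-1.6  3.  -0.5] w 0.081 j6 1.06 t 12.45
58.43341061845422
```

>>> send_rows(steps=[{"translation":[0,-0.4,0],"delta_rot":[0,0,0],"jaw":0.5},{"translation":[0,-0.8,0],"delta_rot":[0,0,0],"jaw":0.5},{"translation":[0,-1.2,0],"delta_rot":[0,0,0],"jaw":0.5},{"translation":[0,-1.6,0],"delta_rot":[0,0,0],"jaw":0.5},{"translation":[0,-2.0,0],"delta_rot":[0,0,0],"jaw":0.5},{"translation":[0,-2.3,0],"delta_rot":[0,0,0],"jaw":0.5},{"translation":[0,-2.5,0],"delta_rot":[0,0,0],"jaw":0.5},{"translation":[0,-2.5,0],"delta_rot":[0,0,0],"jaw":0.5}])

```text
time: 13.25
tool_pos: [0.4402, 0.1221, 0.0298]
tool_rot: [-0.0, 0.96, 0.28, 0.0]
contact_force: [1.4, -0.0, -3.3]
gripper_width: 0.079
grasp_force: 58.4
```

```bash
python3 -c "
from h import *
goal(W(.093),.03,YAW-np.pi/2);print(state()['grasp_force'])"
```

```text
trans [-0.01  2.42 -0.02] rot [-0.001 -0.     0.008] now [0.4402 0.1221 0.0298] F [ 1.4 -0.  -3.3] w 0.079 j6 1.11 t 13.25
58.351195491850376
```

>>> send_rows(steps=[{"translation":[0,-0.1,0],"delta_rot":[0,0,0],"jaw":0.5},{"translation":[0,-0.2,0],"delta_rot":[0,0,0],"jaw":0.5},{"translation":[0,-0.3,0],"delta_rot":[0,0,0],"jaw":0.5},{"translation":[0,-0.3,0],"delta_rot":[0,0,0],"jaw":0.5},{"translation":[0,-0.3,0],"delta_rot":[0,0,0],"jaw":0.5},{"translation":[0,-0.3,0],"delta_rot":[0,0,0],"jaw":0.5},{"translation":[0,-0.3,0],"delta_rot":[0,0,0],"jaw":0.5},{"translation":[0,-0.3,0],"delta_rot":[0,0,0],"jaw":0.5}])

```text
time: 14.05
tool_pos: [0.4399, 0.1226, 0.0299]
tool_rot: [0.002, 0.96, 0.28, 0.001]
contact_force: [6.0, -9.3, -6.8]
gripper_width: 0.078
grasp_force: 58.2
```

```bash
python3 -c "
from h import *
goal(W(.093),.03,YAW-np.pi/2);print(state()['grasp_force'])
f=grab_frame('scene')
d=cv2.resize(f['pixels'][160:220,265:345],None,fx=8,fy=8,interpolation=2)
cv2.imwrite('pics/m6.png',cv2.convertScaleAbs(d,alpha=1.7))"
```

```text
trans [-0.02  2.48  0.01] rot [ 0.005 -0.001  0.008] now [0.4399 0.1226 0.0299] F [ 6.  -9.3 -6.8] w 0.078 j6 1.12 t 14.05
58.161922842264175
```

View pics/m6.png

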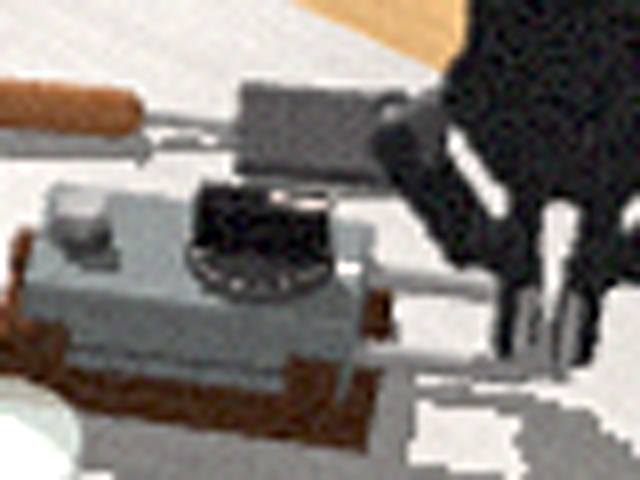

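The crop shows the shackle drawn well out, bar in the jaws at (545,350), and the pull is now met by an 11 N stop. Releasing and rising.

>>> send_rows(steps=[{"translation":[0,0.3,0],"delta_rot":[0,0,0],"jaw":0.5},{"translation":[0,0.3,0],"delta_rot":[0,0,0],"jaw":2.2},{"translation":[0,0.3,0],"delta_rot":[0,0,0],"jaw":2.2},{"translation":[0,0.3,0],"delta_rot":[0,0,0],"jaw":2.2},{"translation":[0,0.3,-1.5],"delta_rot":[0,0,0],"jaw":2.2},{"translation":[0,0.3,-4.5],"delta_rot":[0,0,0],"jaw":2.2},{"translation":[0,0.3,-8],"delta_rot":[0,0,0],"jaw":4},{"translation":[0,0.3,-10],"delta_rot":[0,0,0],"jaw":8.5}])

```text
time: 14.9
tool_pos: [0.4416, 0.122, 0.133]
tool_rot: [0.0, 0.96, 0.28, 0.002]
contact_force: [1.0, 0.7, 0.4]
gripper_width: 0.585
grasp_force: 0.0
```

```bash
python3 -c "
from h import *
goal(W(0),.13,YAW)"
```

```text
trans [-0.21 11.64  0.31] rot [ 0.004 -0.002 -1.562] now [0.4416 0.122  0.133 ] F [1.  0.7 0.4] w 0.585 j6 1.11 t 14.9
```

>>> send_rows(steps=[{"translation":[-0.2,4,0],"delta_rot":[0,0,-1.56],"jaw":8.5},{"translation":[-0.2,8,0],"delta_rot":[0,0,-1.56],"jaw":8.5},{"translation":[-0.2,11.5,0],"delta_rot":[0,0,-1.56],"jaw":8.5},{"translation":[-0.2,11.5,0],"delta_rot":[0,0,-1.56],"jaw":8.5},{"translation":[-0.2,11.5,0],"delta_rot":[0,0,-1.56],"jaw":8.5},{"translation":[-0.2,11.5,0],"delta_rot":[0,0,-1.56],"jaw":8.5},{"translation":[-0.2,11.5,0],"delta_rot":[0,0,-1.56],"jaw":8.5},{"translation":[-0.2,11.5,0],"delta_rot":[0,0,-1.56],"jaw":8.5}])

```text
time: 15.7
tool_pos: [0.5004, 0.0237, 0.1299]
tool_rot: [0.0, 0.636, 0.772, 0.0]
contact_force: [-0.3, -0.5, -0.1]
gripper_width: 0.998
grasp_force: 0.0
```

```bash
python3 -c "
from h import *
goal(W(0),.13,YAW)"
```

```text
trans [-0.13  0.17 -0.01] rot [ 0.    -0.    -0.365] now [0.5004 0.0237 0.1299] F [-0.3 -0.5 -0.1] w 0.998 j6 -0.3 t 15.7
```

>>> send_rows(steps=[{"translation":[-0.1,0.1,0],"delta_rot":[0,0,-0.13],"jaw":8.5},{"translation":[-0.1,0.1,0],"delta_rot":[0,0,-0.26],"jaw":8.5},{"translation":[-0.1,0.1,0],"delta_rot":[0,0,-0.365],"jaw":8.5},{"translation":[-0.1,0.1,1.5],"delta_rot":[0,0,-0.365],"jaw":8.5},{"translation":[-0.1,0.1,3],"delta_rot":[0,0,-0.365],"jaw":8.5},{"translation":[-0.1,0.1,5],"delta_rot":[0,0,-0.365],"jaw":8.5},{"translation":[-0.1,0.1,6],"delta_rot":[0,0,-0.365],"jaw":8.5},{"translation":[-0.1,0.1,6],"delta_rot":[0,0,-0.365],"jaw":8.5}])

```text
time: 16.5
tool_pos: [0.4993, 0.023, 0.0667]
tool_rot: [-0.003, 0.488, 0.873, -0.001]
contact_force: [-0.0, 0.1, 0.5]
gripper_width: 0.988
grasp_force: 0.0
```

```bash
python3 -c "
from h import *
goal(W(0),.03,YAW)"
```

```text
trans [-0.19  0.27  3.67] rot [-0.004 -0.003 -0.008] now [0.4993 0.023  0.0667] F [-0.   0.1  0.5] w 0.988 j6 -0.65 t 16.5
```

>>> send_rows(steps=[{"translation":[0,0.1,1],"delta_rot":[0,0,0],"jaw":8.5},{"translation":[0,0.1,2],"delta_rot":[0,0,0],"jaw":8.5},{"translation":[0,0.1,2.8],"delta_rot":[0,0,0],"jaw":8.5},{"translation":[0,0.1,3.3],"delta_rot":[0,0,0],"jaw":8.5},{"translation":[0,0.1,3.6],"delta_rot":[0,0,0],"jaw":8.5},{"translation":[0,0.1,3.6],"delta_rot":[0,0,0],"jaw":8.5},{"translation":[0,0.1,3.6],"delta_rot":[0,0,0],"jaw":8.5},{"translation":[0,0.1,3.6],"delta_rot":[0,0,0],"jaw":8.5}])

```text
time: 17.3
tool_pos: [0.5027, 0.0232, 0.0342]
tool_rot: [0.0, 0.488, 0.873, 0.0]
contact_force: [0.3, -0.5, 0.2]
gripper_width: 0.993
grasp_force: 0.0
```

```bash
python3 -c "
from h import *
goal(W(0),.03,YAW)"
```

```text
trans [-0.02 -0.05  0.42] rot [ 0.001  0.001 -0.007] now [0.5027 0.0232 0.0342] F [ 0.3 -0.5  0.2] w 0.993 j6 -0.65 t 17.3
```

>>> send_rows(steps=[{"translation":[0,0,0.4],"delta_rot":[0,0,0],"jaw":8.5},{"translation":[0,0,0.4],"delta_rot":[0,0,0],"jaw":7},{"translation":[0,0,0.4],"delta_rot":[0,0,0],"jaw":6.5},{"translation":[0,0,0.4],"delta_rot":[0,0,0],"jaw":5.2},{"translation":[0,0,0.4],"delta_rot":[0,0,0],"jaw":5.0},{"translation":[0,0,0.4],"delta_rot":[0,0,0],"jaw":5.0},{"translation":[0,0,0.4],"delta_rot":[0,0,0],"jaw":5.0},{"translation":[0,0,0.4],"delta_rot":[0,0,0],"jaw":5.0}])

```text
time: 18.1
tool_pos: [0.5014, 0.0228, 0.03]
tool_rot: [-0.001, 0.488, 0.873, -0.001]
contact_force: [-4.8, -3.0, 5.8]
gripper_width: 0.668
grasp_force: 67.9
```

```bash
python3 -c "
from h import *
goal(W(0),.2,YAW);print(state()['grasp_force'],state()['ft_torque'])"
```

```text
trans [ -0.04   0.03 -17.  ] rot [-0.003 -0.001 -0.007] now [0.5014 0.0228 0.03  ] F [-4.8 -3.   5.8] w 0.668 j6 -0.65 t 18.1
67.87806630134583 [-0.30222959  0.79479732 -0.05245308]
```

>>> send_rows(steps=[{"translation":[0,0,-0.5],"delta_rot":[0,0,0],"jaw":5.0},{"translation":[0,0,-1],"delta_rot":[0,0,0],"jaw":5.0},{"translation":[0,0,-2],"delta_rot":[0,0,0],"jaw":5.0},{"translation":[0,0,-3],"delta_rot":[0,0,0],"jaw":5.0},{"translation":[0,0,-4],"delta_rot":[0,0,0],"jaw":5.0},{"translation":[0,0,-5],"delta_rot":[0,0,0],"jaw":5.0},{"translation":[0,0,-6],"delta_rot":[0,0,0],"jaw":5.0},{"translation":[0,0,-6.5],"delta_rot":[0,0,0],"jaw":5.0}])

```text
time: 18.9
tool_pos: [0.5031, 0.0232, 0.0964]
tool_rot: [0.001, 0.488, 0.873, 0.001]
contact_force: [-0.2, -0.9, -6.0]
gripper_width: 0.668
grasp_force: 66.6
```

```bash
python3 -c "
from h import *
goal(W(0),.201,YAW);print(state()['grasp_force'],state()['ft_torque'])"
```

```text
trans [ -0.02  -0.07 -10.46] rot [ 0.002  0.001 -0.007] now [0.5031 0.0232 0.0964] F [-0.2 -0.9 -6. ] w 0.668 j6 -0.65 t 18.9
66.60692095756531 [-0.08669004 -0.04892763  0.02684015]
```

>>> send_rows(steps=[{"translation":[0,0,-1],"delta_rot":[0,0,0],"jaw":5.0},{"translation":[0,0,-3],"delta_rot":[0,0,0],"jaw":5.0},{"translation":[0,0,-5],"delta_rot":[0,0,0],"jaw":5.0},{"translation":[0,0,-7],"delta_rot":[0,0,0],"jaw":5.0},{"translation":[0,0,-8.5],"delta_rot":[0,0,0],"jaw":5.0},{"translation":[0,0,-9.8],"delta_rot":[0,0,0],"jaw":5.0},{"translation":[0,0,-10.3],"delta_rot":[0,0,0],"jaw":5.0},{"translation":[0,0,-10.4],"delta_rot":[0,0,0],"jaw":5.0}])

```text
time: 19.7
tool_pos: [0.5025, 0.0232, 0.1992]
tool_rot: [0.0, 0.488, 0.873, 0.0]
contact_force: [-1.0, 0.5, -6.7]
gripper_width: 0.667
grasp_force: 66.7
```

>>> send_rows(steps=[{"translation":[0,0,0],"delta_rot":[0,0,0],"jaw":5.0},{"translation":[0,0,0],"delta_rot":[0,0,0],"jaw":5.0},{"translation":[0,0,0],"delta_rot":[0,0,0],"jaw":5.0},{"translation":[0,0,0],"delta_rot":[0,0,0],"jaw":5.0},{"translation":[0,0,0],"delta_rot":[0,0,0],"jaw":5.0},{"translation":[0,0,0],"delta_rot":[0,0,0],"jaw":5.0},{"translation":[0,0,0],"delta_rot":[0,0,0],"jaw":5.0},{"translation":[0,0,0],"delta_rot":[0,0,0],"jaw":5.0}])

```text
time: 20.5
tool_pos: [0.5024, 0.0232, 0.1988]
tool_rot: [0.0, 0.488, 0.873, 0.0]
contact_force: [0.6, -0.9, -7.0]
gripper_width: 0.665
grasp_force: 66.7
```

```bash
python3 - <<'E'
from h import *
goal(W(0),.201,YAW);s=state();print(s['grasp_force'],s['joint_vel'].round(3))
f=grab_frame('scene')
# face points: depth-based heights along shackle/face and plane tilt
for n,o in (("plunger",(-.04,0,.231)),("face",(-.015,0,.217)),("face2",(-.05,.02,.217)),("face3",(-.05,-.02,.217)),("edge",(.05,-.024,.217)),("bar",(.115,0,.200)),("bar+2",(.117,0,.200))):
    u,v=px(f,[*W(o[0],o[1]),o[2]]); print(n,pt(f,u,v).round(3),np.array([*W(o[0],o[1]),o[2]]).round(3))
E
```

```text
trans [-0.04 -0.02 -0.22] rot [ 0.     0.    -0.007] now [0.5024 0.0232 0.1988] F [ 0.6 -0.9 -7. ] w 0.665 j6 -0.65 t 20.5
66.73943996429443 [ 0.001 -0.001  0.     0.001 -0.002 -0.001]
plunger [ 0.521 -0.013  0.229] [ 0.524 -0.011  0.231]
face [0.543 0.036 0.242] [0.51  0.01  0.217]
face2 [ 0.528 -0.017  0.229] [ 0.512 -0.03   0.217]
face3 [ 0.543 -0.011  0.215] [ 0.546 -0.009  0.217]
edge [0.492 0.075 0.214] [0.496 0.078 0.217]
bar [0.446 0.123 0.203] [0.441 0.12  0.2  ]
bar+2 [0.441 0.122 0.2  ] [0.44  0.122 0.2  ]
```

```bash
python3 -c "
from plant import *
print(job_done())"
```

```text
the job is handed in; nothing more can be done
None
```

I've handed the job in: plunger pressed to its stop and released, dial turned two clicks to the tick, shackle pulled out to its stop, and the safe held still, level and face up, about 20 cm above the table with the shackle open (20.5 s in all; `job_done()` returned no verdict).

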